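Roll a jar up the loading gutter of a jar roller and close its retaining bar

TASK

Load the jar roller using the fingertips only: roll the jar that lies at the foot of the loading gutter up the slope and over the first roller, until it drops into the cradle between the two rollers and cannot roll back. Then push the raised wire retaining bar over and all the way down onto its rest pins, so that it locks the jar in. Push gently, do not pick the jar up, and leave the other things on the bench where they are.

Things in the scene. Friction and masses are not known exactly. Their poses are not given: they have to be found in the camera images.
- mill: Fixed bench jar roller, place and heading vary: grey base, two rubber-sleeved rollers between aluminium bearing plates, white drive housing on the near side, steel loading gutter climbing to the rollers. Origin on the worktop under its middle; x points uphill along the gutter (to the robot's left), y across it (towards the robot), z up. It runs from x = -113 (lip of the gutter) to 173 mm.
- gutter: Loading gutter of the roller: straight steel channel, slope 13 degrees. Its x points up the slope, y across, z square to the two slippery wear strips the jar rolls on (z = 0 at their face). Runs from x = -185 (low end, lip 12 mm high) to -14 mm; smooth walls 20 mm high, inner faces at y = +-48.5. Origin at x = 67, z = 52 mm of mill. The jar's axis runs 33 mm above the strips.
- roller_axle (a point): Middle of the axle of the first roller (idler, turns freely), at x = 70, z = 40 mm of mill, axis along y; rubber sleeves of radius 13 mm. The second roller (does not turn) is alike, at x = 122. The aluminium bearing plates stand at |y| = 50 to 58, x = 50 to 162, up to z = 62 mm.
- housing_top (a point): Middle of the flat top of the white drive housing, 62 mm above the worktop; the housing spans x = 23 to 173, y = 70 to 120 mm of mill (its knob to 133) and is only in the way.
- jar: White lidded plastic jar, 66 mm in diameter (lid 68 mm), 92 mm long, about 0.22 kg (varies). It lies on its side across the gutter, its axis along the gutter's y, leaning against the lip at the low end. Origin at the centre of its bottom (the end away from the robot), z along its axis towards the lid (towards the robot). It turns about this axis as it rolls.
- jar_mid (a point): Centre of the jar: on its axis, half way along (46 mm from the bottom). At the start 94 mm downhill of mill's origin and 49 mm above the worktop.
- seat (a point): Where the centre of the jar is when it lies in the cradle, resting on both rollers: x = 96, y = 0, z = 78 mm in the frame of mill. It rises 8 mm more on its way over the first roller and then drops in. Along y the jar has 2 to 3 mm of play each way.
- bar (a joint): Angle of the wire retaining bar (rad): 0 = down on its two rest pins, 1.35 to 1.75 as found (upright or leaning back, away from the gutter); growing values swing it up and towards +x of mill. The hinge is stiff: the bar stays where it is left and takes 1 to 2 N at its cross-bar to move. It closes only over a jar that lies fully in the cradle.
- bar_hinge (a point): Middle of the hinge shaft of the retaining bar, an 8 mm rod along y at x = 150, z = 85 mm of mill, behind the jar's place; it stops a jar that is pushed too far. Its two ears at |y| = 50 to 58 rise to z = 100 mm. The bar's two rest pins, 98 mm high, stand at x = 88, |y| = 63 mm.
- bar_mid (a point): Middle of the cross-bar of the retaining bar, 88 mm from the hinge axis: a 6 mm wire along y, 125 mm long, with a rubber grip 11 mm thick on its middle 60 mm. With the bar down it is at x = 66, z = 108 mm of mill, close over the jar on the gutter side.
- small_jar: Small dark jar with a white lid, 52 mm in diameter, 45 mm high, standing behind the gutter; not to be disturbed. Origin under its centre.
- cup: Specimen cup with a yellow lid, 54 mm in diameter, 60 mm high, standing behind the roller; not to be disturbed. Origin under its centre.
- timer: Dark lab timer, 68 x 58 x 19 mm, lying in front of the gutter; not to be disturbed. Origin under its centre.
- dish: Petri dish, 60 mm in diameter, 14 mm high, on the bench to the right; not to be disturbed. Origin under its centre.
- sachet: White and blue wipe sachet, 45 x 89 x 12 mm, lying flat on the bench to the left of the roller; not to be disturbed. Origin under its centre.

How it is judged:
By the outcome, as a careful person would: the job done as asked, in the order asked, and still so for the second after the job is handed in, with the robot touching nothing.
It also fails if it takes over 59 s, if anything falls off the work surface, if the arm or the gripper's body presses on something with over 40 N, if the wrist force passes 120 N, or if a joint passes its speed limit or range.

ROBOT

A 6-joint arm with a two-finger parallel gripper is mounted at the origin on a cart in front of the work surface, level with it; the furniture and walls round the work are solid. World frame = base frame: x ahead of the robot, y to its left, z up, the work surface at z = 0. Lengths are in m, angles in rad, forces in N, time in s.
With the tool pointing down it reaches from about 0.35 to 0.775 m from the base axis. Payload 7.3 kg.
Tool frame: the origin (TCP) lies on the centre line of the jaws, within the pads' length; the fingertips stand 17 mm ahead of it and the grasp point (between the pads) lies 2 mm behind it (robot.tcp_to_tips is the distance from the TCP to the fingertips, in m); z points along the fingers, y is the line along which they close (so a half turn about z gives the same grasp; the last joint's range is limited). The gripper opens to 92 mm and grips with 3 to 60 N. Pads are 19 mm wide; open, the fingers measure 130 mm over their backs; the gripper's body (75 mm by 190 mm) begins 47 mm behind the grasp point.
Start: joints at [0.966, 0.342, 1.524, -0, 1.275, -0.146], TCP at [0.232, 0.471, 0.205] pointing down, gripper open.
Joint ranges: [-2.53, 2.53], [-0.77, 2.02], [0.04, 2.7], [-1, 4.14], [0.28, 2.66], [-3.11, 3.11]. Speed limits (rad/s): [2.57, 2.57, 3.14, 3.14, 3.14, 3.14].

INTERFACE

Orientations are given as [roll, pitch, yaw] about the fixed x, y, z axes, in that order (R = Rz(yaw) Ry(pitch) Rx(roll)).
In Python, from cell import robot gives the robot as it stands. The module is installed in compiled form; this text tells all that it offers.
- The arm moves only by the tool carry_out, never from a script. Its argument "commands" is a list of rows, each a list of 3 entries, a list of its own where there are three numbers: the shift along the tool's x, y, z in m, then the turn about the tool's z in rad, then the opening, from 0 (shut) to 1 (fully open). In form: [[[dx, dy, dz], yaw, claw], ...]. A call has 1 to 20 rows; each row shifts and turns the commanded pose from where the row before left it, along the tool's axes as they then stand; what a row does not reach is not made up. A row lasts 1/8 s, in which the tool goes at most 62.5 mm and 10.7 degrees, less where a joint would pass 70% of its speed; a pose out of reach is approached as far as the arm can. A call is refused whole if a number of a shift passes 0.0625 or a number of a turn 0.188, either way. A call with a gripper value outside its range is refused whole. The fingers move at their own pace and stop on an object; "newtons" is the grip in N (left out, the last holds). Time passes only in rows, so rows that do not move let the fingers close. It gives the time, the measured TCP pose, the force, the opening and the grip force at its end, in the units of the state.
- robot.observe(): the state, without advancing time (a new reading comes with each control period).
- robot.read_camera(name): name is "scene" or "top" or "wrist"; returns a dict with "pixels" (384x512x3 uint8, red, green, blue), "fx", "fy", "cx", "cy" (pixels), "view" (4x4, takes a point from world to camera coordinates); the wrist camera has in their place "T_tool_cam" (4x4, takes a point from camera to tool coordinates, whose origin is the TCP and whose axes are the flange's). Camera axes: x right, y up, looking along -z (the intrinsics and any distortion apply to the point x, -y, -z); pixel columns grow to the right and rows downward; lengths in m; the calibration is good to about 2 mm. A picture is of the moment at which its call begins: read the wrist's pose just before it. There is no depth.
- robot.hand_in(): hands the job in; it is judged then, once.
Trained networks look in a picture, given as the dict that the camera call returned (one of the last four; its "shot" number tells which), for a name from the list of things; names that differ only in an ending like _2 or _b are one class to them, and where a whole thing is asked for, a point or a joint stands for the part that bears it (a point fixed in the world has none). Each returns a list of dicts, best first, with "p" (0 to 1); they miss things now and then, are a little off and sometimes report something else, mostly with a low value. They report only what shows in the picture. A call takes as long as a camera call.
- robot.find_in(picture, name): "at" ([column, row] in pixels, amid what is visible of it).
- robot.tip_of(picture, name): "at" ([column, row] in pixels: a listed point, or the origin of a listed thing).
The state is a dict: "time": time; "qpos": joint angles; "qvel": joint speeds; "joint_efforts": joint torques, N m; "tool_pos": TCP position; "tool_rot": TCP orientation; "contact_force": force on the tool from outside, world axes, zero at the start; "torque": the same for the moment, N m; "opening": finger opening in m; "grip_force": force on a finger pad.
Only numpy, scipy, OpenCV 4.12 (cv2) and the standard library are available. Lean on these libraries where they do the work, as an engineer would, in place of code of your own. Each camera call takes 0.05 s, during which the arm holds its last target. There are 200 camera calls.

## Working session

There is one attempt and no reset: what is moved stays moved. The work goes in short steps, Python scripts to look and compute and a tool call to move; the robot and the scene stay as the last step left them, time stands still between calls to the robot, and variables do not carry over. Pictures are saved under pics/ and viewed, at most 10 in all, crops included, and the job is handed in when it is done.

Besides the shell and the picture viewer there is one more tool, called as name([rows], argument=value, ...), one row to a line, values as JSON. carry_out: Moves the arm, as the interface text tells. Its arguments: {"type":"object","properties":{"commands":{"type":"array"},"newtons":{"type":"number"}},"required":["commands"]}

```bash
mkdir -p pics; cat > h.py <<'E'
import numpy as np, cv2
from cell import robot
def save(p,n): cv2.imwrite('pics/'+n,p['pixels'][:,:,::-1])
def proj(p,X):
    v=np.array(p['view'])@np.append(X,1); return np.array([p['cx']+p['fx']*v[0]/-v[2], p['cy']-p['fy']*v[1]/-v[2]])
E
python3 - <<'E'
from h import *
s=robot.observe(); print({k:np.round(v,3) for k,v in s.items()})
ims=[]
for c in('scene','top'):
    p=robot.read_camera(c); print(c,[k for k in p],p['fx'],p['fy'],p['cx'],p['cy'],np.round(p['view'],4).tolist())
    save(p,c+'0.png')
    for n in('mill','gutter','roller_axle','housing_top','jar','jar_mid','seat','bar_hinge','bar_mid','small_jar','cup','timer'):
        print(n,[(np.round(d['at']).tolist(),round(d['p'],2)) for d in robot.tip_of(p,n)[:2]])
E
```

```text
{'time': np.float64(0.0), 'qpos': array([ 0.966,  0.343,  1.525,  0.   ,  1.275, -0.146]), 'qvel': array([-0.   , -0.001, -0.   , -0.001, -0.002,  0.   ]), 'joint_efforts': array([-1.0000e-03, -4.3125e+01, -2.4422e+01,  7.2000e-02,  5.6000e-02,
       -0.0000e+00]), 'tool_pos': array([0.232, 0.47 , 0.204]), 'tool_rot': array([-3.14 , -0.   ,  2.683]), 'contact_force': array([0.53 , 0.513, 0.224]), 'torque': array([-0.07 ,  0.041, -0.031]), 'grip_force': np.float64(0.0), 'opening': np.float64(0.092)}
scene ['pixels', 'fx', 'fy', 'cx', 'cy', 'view', 'shot'] 349.61152625097435 349.61152625097435 255.44649368901574 191.51481094101976 [[0.8062, -0.5916, -0.0051, -0.428], [0.3205, 0.4294, 0.8443, -0.2293], [-0.4973, -0.6824, 0.5358, -0.6406], [0.0, 0.0, 0.0, 1.0]]
mill [([258.0, 217.0], 0.67)]
gutter [([247.0, 190.0], 0.88)]
roller_axle [([244.0, 191.0], 0.85)]
housing_top [([204.0, 187.0], 0.68), ([281.0, 193.0], 0.64)]
jar [([296.0, 218.0], 0.75), ([276.0, 220.0], 0.55)]
jar_mid [([274.0, 224.0], 0.75), ([283.0, 194.0], 0.65)]
seat [([242.0, 173.0], 0.74), ([230.0, 165.0], 0.53)]
bar_hin
[... 204 characters left out ...]
top ['pixels', 'fx', 'fy', 'cx', 'cy', 'view', 'shot'] 399.6469908696163 399.6469908696163 256.19766431462784 190.26238433900383 [[-0.0142, -0.9998, 0.0166, -0.0165], [0.9956, -0.0126, 0.0931, -0.5409], [-0.0929, 0.0179, 0.9955, -1.1974], [0.0, 0.0, 0.0, 1.0]]
mill [([251.0, 195.0], 0.69)]
gutter [([228.0, 190.0], 0.9)]
roller_axle [([226.0, 191.0], 0.65)]
housing_top []
jar [([285.0, 198.0], 0.63), ([288.0, 180.0], 0.58)]
jar_mid [([284.0, 198.0], 0.65)]
seat [([221.0, 187.0], 0.68), ([192.0, 179.0], 0.61)]
bar_hinge [([201.0, 186.0], 0.82), ([229.0, 191.0], 0.41)]
bar_mid [([193.0, 178.0], 0.59)]
small_jar [([273.0, 162.0], 0.47)]
cup [([234.0, 156.0], 0.68)]
timer [([268.0, 233.0], 0.75)]
```

```bash
python3 - <<'E'
import cv2,numpy as np
a=cv2.imread('pics/scene0.png')[100:270,160:360]; b=cv2.imread('pics/top0.png')[120:260,150:330]
cv2.imwrite('pics/sc.png',cv2.resize(a,None,fx=4,fy=3.5*4/3.5*0.88,interpolation=cv2.INTER_CUBIC))
cv2.imwrite('pics/tc.png',cv2.resize(b,None,fx=4,fy=4,interpolation=cv2.INTER_CUBIC))
E
```

```text
(no output)
```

View pics/sc.png

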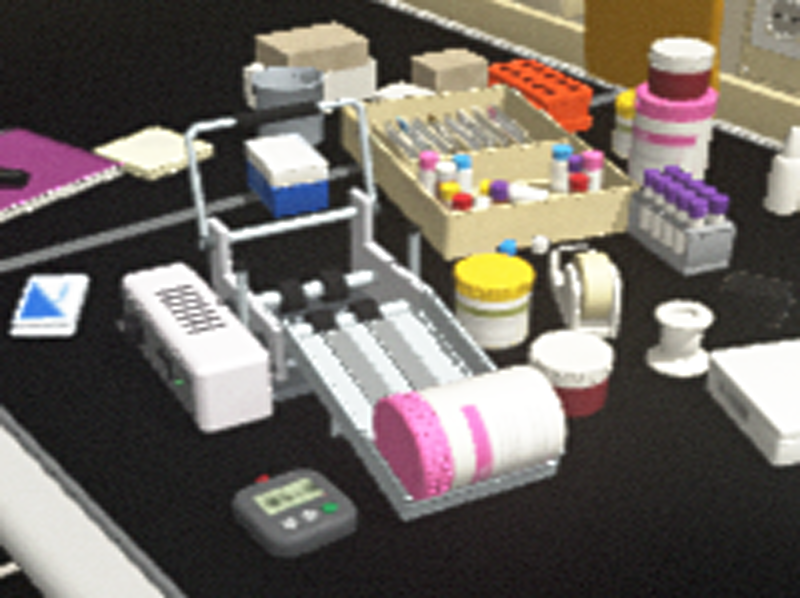

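View pics/tc.png

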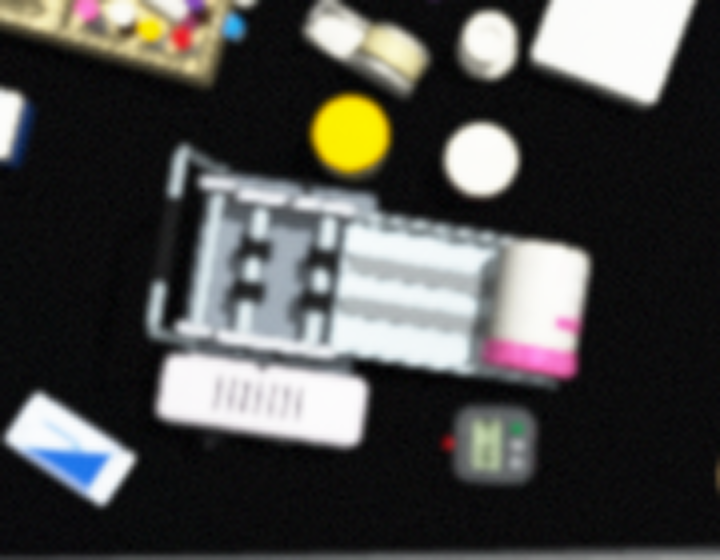

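The scene shows the jar at the gutter's foot (top ≈ [285,198], scene ≈ [277,223]), with the bar raised: grip at top ≈ [193,180], scene ≈ [228,128]. I'll fit the mill pose from both views.

```bash
cat > fit.py <<'E'
from h import *
from scipy.optimize import least_squares
P={'mill':(0,0,0),'gutter':(67,0,52),'roller_axle':(70,0,40),'jar_mid':(-94,0,49),'seat':(96,0,78),'bar_hinge':(150,0,85),'housing_top':(98,95,62)}
obs=[];views={}
for c in('scene','top','scene','top'):
    p=robot.read_camera(c); views[c]=p
    for n in list(P)+['bar_mid']:
        for d in robot.tip_of(p,n): obs.append((c,n,np.array(d['at']),d['p']))
def T(q,X):
    X=np.array(X)/1000.; c,s=np.cos(q[2]),np.sin(q[2])
    return np.array([q[0]+c*X[0]-s*X[1],q[1]+s*X[0]+c*X[1],X[2]])
def pt(q,n):
    if n=='bar_mid':
        a=q[3]; # angle 0 at (66,108) from hinge (150,85)
        a0=np.arctan2(23,-84); r=88
        return (150+r*np.cos(a0-a),0,85+r*np.sin(a0-a))
    return P[n]
def res(q): return np.concatenate([w*(proj(views[c],T(q,pt(q,n)))-a) for c,n,a,w in obs])
if __name__=='__main__':
    best=min((least_squares(res,[.55,.05,h,1.5],loss='cauchy',f_scale=1.5) for h in(1.2,1.5,1.8)),key=lambda r:r.cost)
    q=best.x; print('q',np.round(q,4),best.cost)
    for c,n,a,w in obs: print(c,n,np.round(a,1),round(w,2),np.round(proj(views[c],T(q,pt(q,n)))-a,1))
    np.save('q.npy',q)
    for c in views:
        im=cv2.resize(views[c]['pixels'][:,:,::-1],None,fx=4,fy=4,interpolation=cv2.INTER_CUBIC)
        def ln(A,B,col): cv2.line(im,*[tuple(int(v) for v in proj(views[c],T(q,Z))*4+2) for Z in(A,B)],col,1,cv2.LINE_AA)
        g=np.deg2rad(13)
        G=lambda x,y,z:(67+x*np.cos(g)-z*np.sin(g),y,52+x*np.sin(g)+z*np.cos(g))
        for y in(-48.5,48.5): ln(G(-185,y,20),G(-14,y,20),(0,0,255))
        ln(G(-185,-48.5,12),G(-185,48.5,12),(0,0,255))
        for y in(-58,58): ln((50,y,62),(162,y,62),(0,255,0))
        ln((150,-58,85),(150,58,85),(0,255,0))
        b=pt(q,'bar_mid'); ln((b[0],-62,b[2]),(b[0],62,b[2]),(255,0,255))
        for A,B in(((23,70),(173,70)),((173,70),(173,120)),((173,120),(23,120)),((23,120),(23,70))): ln((*A,62),(*B,62),(255,0,0))
        cv2.imwrite(f'pics/o_{c}.png',im[400:1000,600:1350] if c=='top' else im[400:1000,640:1400])
E
python3 fit.py
```

```text
q [ 0.5294 -0.0115  1.4336  1.4763] 126.87683865740655
scene mill [256.4 219.1] 0.84 [ 1.2 -2.4]
scene gutter [243.2 189.1] 0.86 [ 2.1 -1.7]
scene roller_axle [245.6 191.8] 0.94 [-0.7 -1.1]
scene jar_mid [279.1 221.3] 0.57 [-1.8 -0.4]
scene jar_mid [246.9 186.6] 0.28 [30.4 34.3]
scene seat [241. 172.] 0.68 [-0.8  2. ]
scene seat [275.8 223.5] 0.53 [-35.6 -49.5]
scene seat [281.5 194.5] 0.36 [-41.3 -20.5]
scene bar_hinge [230.4 164.6] 0.93 [ 1.  -1.3]
scene bar_hinge [295.6 217.1] 0.52 [-64.2 -53.8]
scene housing_top [209.9 187.8] 0.56 [-3.1  0.1]
scene bar_mid [225.4 132.2] 0.79 [ 2.2 -0.2]
top mill [251.  192.5] 0.95 [1.2 2.2]
top gutter [229.8 187.8] 0.94 [0.2 2.7]
top jar_mid [283.8 197. ] 0.88 [-0.4  0.2]
top seat [224.2 186.9] 0.79 [-4.4  1.5]
top bar_hinge [198.9 185.2] 0.72 [2.2 0.7]
top bar_hinge [228.8 189.6] 0.43 [-27.7  -3.7]
top housing_top [215.  218.8] 0.95 [0.3 2. ]
top housing_top [253.6 192.7] 0.71 [-38.3  28.1]
top bar_mid [192.3 176.4] 0.56 [-0.6  5.4]
scene mill [258.8 216.7] 0.58 [-1.2  0. ]
scene mill [301.6 215.3] 0.28 [-44.    1.4]
scene gutter [245.5 188. ] 0.63 [-0.2 -0.6]
scene roller_axle [243.4 192.4] 0.88 [ 1.5 -1.7]
scene jar_mid [274.7 221.7] 0.67 [ 2.6 -0.8]
scene jar_mid [227.  132.5] 0.21 [50.3 88.4]
scene seat [238.8 171.9] 0.8 [1.4 2.1]
scene bar_hinge [231.9 160.2] 0.76 [-0.5  3.1]
scene housing_top [206.6 188.3] 0.71 [ 0.2 -0.4]
scene housing_top [300.1 213.6] 0.53 [-93.3 -25.7]
scene bar_mid [226.7 132.4] 0.62 [ 0.9 -0.4]
top mill [252.4 191.5] 0.71 [-0.2  3.2]
top gutter [230.8 192.4] 0.83 [-0.8 -1.9]
top roller_axle [229.4 190.9] 0.7 [-0.1 -0.2]
top seat [221.1 188.6] 0.82 [-1.3 -0.2]
top bar_hinge [198.4 187.6] 0.66 [ 2.7 -1.7]
top bar_hinge [230.9 191.8] 0.52 [-29.8  -5.9]
top housing_top [213.4 217.5] 0.7 [1.9 3.3]
top bar_mid [192.2 178.8] 0.68 [-0.5  3. ]
```

View pics/o_top.png

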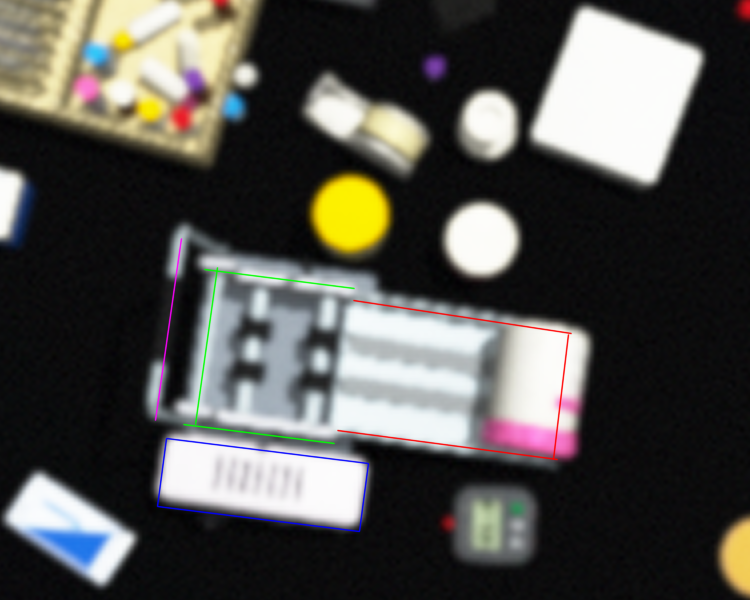

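View pics/o_scene.png

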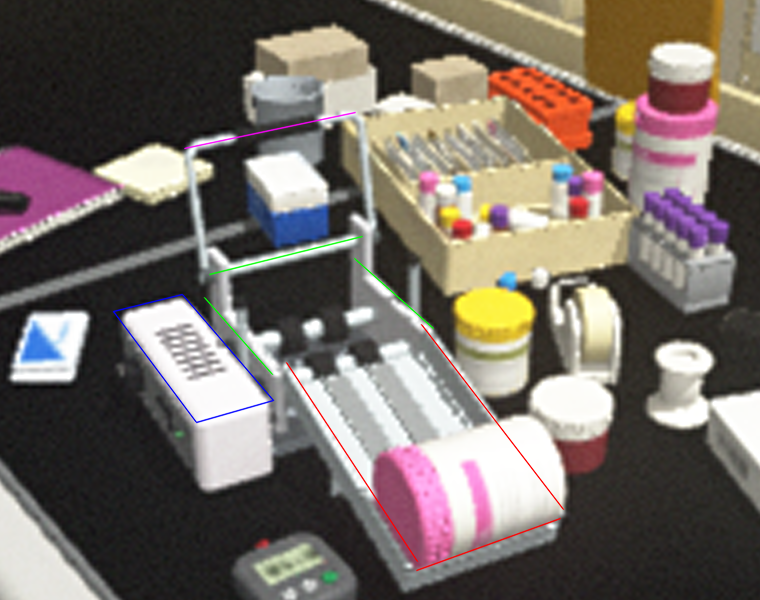

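The overlay fits both views to about 2 mm. First I'll turn the tool to the mill's heading, with the fingers part shut.

carry_out([
  [[0,0,0],0.156,0.43],
  [[0,0,0],0.156,0.43],
  [[0,0,0],0.156,0.43],
  [[0,0,0],0.156,0.43],
  [[0,0,0],0.156,0.43],
  [[0,0,0],0.156,0.43],
  [[0,0,0],0.156,0.43],
  [[0,0,0],0.157,0.43],
  [[0,0,0],0,0.43],
])

```text
time: 4.22
tool_pos: [0.2325, 0.4708, 0.2048]
tool_rot: [3.142, -0.0, 1.435]
contact_force: [0.1, 0.5, 0.4]
opening: 0.0394
grip_force: 0.0
```

carry_out([
  [[-0.03,0.018,0],0,0.43],
  [[-0.03,0.018,0],0,0.43],
  [[-0.03,0.018,0],0,0.43],
  [[-0.03,0.018,0],0,0.43],
  [[-0.03,0.018,0],0,0.43],
  [[-0.03,0.018,0],0,0.43],
  [[-0.03,0.018,0],0,0.43],
  [[-0.03,0.018,0],0,0.43],
  [[-0.03,0.018,0],0,0.43],
  [[-0.03,0.018,0],0,0.43],
  [[-0.03,0.018,0],0,0.43],
  [[-0.03,0.018,0],0,0.43],
  [[-0.03,0.018,0],0,0.43],
  [[-0.03,0.018,0],0,0.43],
  [[-0.03,0.018,0],0,0.43],
  [[-0.03,0.018,0],0,0.43],
  [[-0.03,0.018,0],0,0.43],
  [[-0.03,0.018,0],0,0.43],
  [[-0.03,0.018,0],0,0.43],
  [[-0.03,0.018,0],0,0.43],
])

```text
time: 6.72
tool_pos: [0.5076, -0.1739, 0.2048]
tool_rot: [3.141, -0.0, 1.438]
contact_force: [-0.3, 0.2, 0.2]
opening: 0.0393
grip_force: 0.0
```

```bash
cat > w.py <<'E'
from h import *
def state():
    q=np.load('q.npy'); s=robot.observe(); c,n=np.cos(q[2]),np.sin(q[2])
    d=s['tool_pos'][:2]-q[:2]
    print('t',round(s['time'],2),'mill xyz',np.round([c*d[0]+n*d[1],-n*d[0]+c*d[1],s['tool_pos'][2]],4),'rot',np.round(s['tool_rot'],3),'yawerr',round(s['tool_rot'][2]-q[2],4),'F',np.round(s['contact_force'],1),'open',round(float(s['opening']),3),'q',np.round(s['qpos'],2))
    return s
E
python3 -c "
from w import *
state()
p=robot.read_camera('top');save(p,'t1.png')
for n in('jar_mid','dish'):print(n,[(np.round(d['at']),round(d['p'],2)) for d in robot.tip_of(p,n)[:2]])"
```

```text
t 6.72 mill xyz [-0.1639 -0.0006  0.2048] rot [ 3.141 -0.     1.438] yawerr 0.004 F [-0.3  0.2  0.2] open 0.039 q [-0.47  0.36  1.49  0.    1.29 -0.34]
jar_mid [(array([284., 200.]), 0.87)]
dish [(array([340., 241.]), 0.66)]
```

carry_out([
  [[0,0,0.03],0,0.43],
  [[0,0,0.03],0,0.43],
  [[0,0,0.03],0,0.43],
  [[0,0,0.03],0,0.43],
  [[0,0,0.02],0,0.43],
  [[0,0,0.011],0,0.43],
  [[0,0,0],0,0.43],
  [[0,0,0],0,0.43],
])

```text
time: 7.88
tool_pos: [0.5077, -0.1728, 0.0547]
tool_rot: [3.14, 0.0, 1.435]
contact_force: [0.3, 0.1, -0.2]
opening: 0.0396
grip_force: 0.0
```

```bash
python3 -c "
from w import *
state()
p=robot.read_camera('scene');im=p['pixels'][110:280,170:370,::-1]
cv2.imwrite('pics/s2.png',cv2.resize(im,None,fx=3.5,fy=3.5,interpolation=cv2.INTER_CUBIC))"
```

```text
t 7.88 mill xyz [-0.1628 -0.0006  0.0547] rot [3.14  0.    1.435] yawerr 0.001 F [ 0.3  0.1 -0.2] open 0.04 q [-0.47  0.53  1.69  0.    0.92 -0.33]
```

View pics/s2.png

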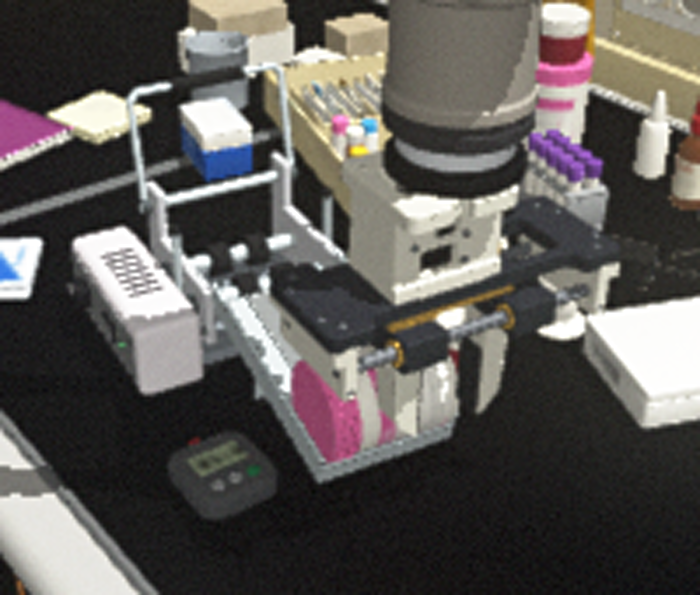

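carry_out([
  [[0.006,0,0],0,0.43],
  [[0.006,0,0],0,0.43],
  [[0.006,0,0],0,0.43],
  [[0.004,0,0],0,0.43],
  [[0.004,0,0],0,0.43],
  [[0.006,0,-0.0014],0,0.43],
  [[0.006,0,-0.0014],0,0.43],
  [[0.006,0,-0.0014],0,0.43],
  [[0.006,0,-0.0014],0,0.43],
  [[0.006,0,-0.0014],0,0.43],
  [[0.006,0,-0.0014],0,0.43],
  [[0.006,0,-0.0014],0,0.43],
  [[0.006,0,-0.0014],0,0.43],
])

```text
time: 9.55
tool_pos: [0.5173, -0.0991, 0.0651]
tool_rot: [3.142, -0.0, 1.434]
contact_force: [0.0, 0.9, -0.2]
opening: 0.0395
grip_force: 0.0
```

```bash
python3 -c "
from w import *
state()
p=robot.read_camera('scene');im=p['pixels'][110:280,170:370,::-1]
cv2.imwrite('pics/s3.png',cv2.resize(im,None,fx=3.5,fy=3.5,interpolation=cv2.INTER_CUBIC))"
```

```text
t 9.55 mill xyz [-0.0884 -0.      0.0651] rot [ 3.142 -0.     1.434] yawerr 0.0002 F [ 0.   0.9 -0.2] open 0.04 q [-0.33  0.5   1.7   0.    0.94 -0.2 ]
```

View pics/s3.png

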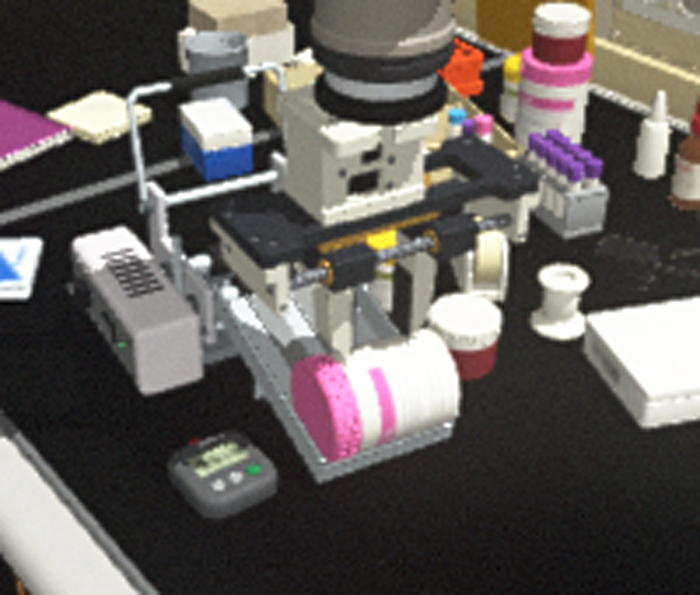

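The jar still sits at the foot (≈[375,410] in the crop), while the fingers appear above it at ≈[370,310]. I'll check the projection of the tips against the picture.

```bash
python3 -c "
from w import *
q=np.load('q.npy')
from scipy.spatial.transform import Rotation as R
s=state(); r=R.from_euler('xyz',s['tool_rot']).as_matrix()
ps={}
for c,(x0,y0,f) in dict(scene=(170,110,3.5),top=(150,100,4)).items():
    p=robot.read_camera(c); ps[c]=p
    im=cv2.resize(p['pixels'][y0:y0+150 if c=='top' else y0+170,x0:x0+200,::-1],None,fx=f,fy=f,interpolation=cv2.INTER_CUBIC)
    for y in(-.0295,.0295):
        for x in(-.0095,.0095):
            u=proj(p,s['tool_pos']+r@np.array([x,y,.017])); print(c,u)
            cv2.circle(im,tuple(int((a-b)*f) for a,b in zip(u,(x0,y0))),3,(0,0,255),-1)
    d=robot.tip_of(p,'jar_mid'); print([(e['at'],e['p']) for e in d])
    cv2.imwrite('pics/c_%s.png'%c,im); ps[c]=im
a=ps['scene'];b=cv2.resize(ps['top'],(0,0),fx=.5,fy=.5)
"
```

```text
t 9.6 mill xyz [-0.0878 -0.0001  0.0652] rot [ 3.141 -0.     1.434] yawerr 0.0006 F [-0.8 -0.1  0.4] open 0.04 q [-0.33  0.5   1.7   0.    0.94 -0.2 ]
scene [266.90273457 225.81643721]
scene [262.74650495 221.31477897]
scene [288.96990927 218.21489088]
scene [284.55420584 213.97245516]
[([276.0, 221.8], 0.58)]
top [283.32219147 207.07808915]
top [277.02574866 206.29783724]
top [285.59199448 187.61825772]
top [279.32487813 186.83995234]
[]
```

View pics/c_scene.png

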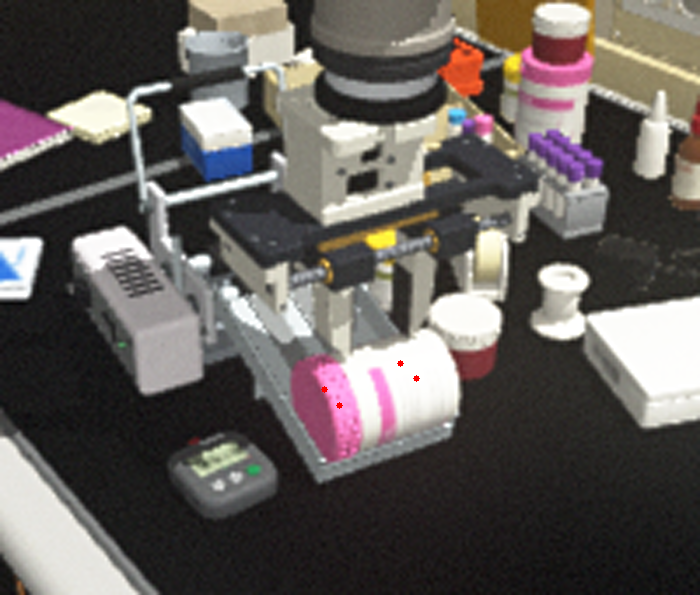

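```bash
python3 -c "
from w import *
q=np.load('q.npy'); print([a for a in dir(robot) if a[0]!='_'],robot.tcp_to_tips)
p=robot.read_camera('scene')
im=cv2.imread('pics/s2.png'); c,n=np.cos(q[2]),np.sin(q[2])
for y in(-.0295,.0295):
    for x in(-.0095,.0095):
        u=proj(p,[.5077+c*x-n*y,-.1728+n*x+c*y,.0377]); cv2.circle(im,tuple(int((a-b)*3.5) for a,b in zip(u,(170,110))),3,(0,0,255),-1)
w=robot.read_camera('wrist'); print(np.round(w['T_tool_cam'],3).tolist(),w['fx'])
wi=cv2.resize(w['pixels'][:,:,::-1],(400,300))
t=cv2.imread('pics/c_top.png'); print(t.shape)
out=np.zeros((600,800,3),np.uint8)
out[:300,:400]=wi
out[300:600,:400]=cv2.resize(t,(400,300))
out[:420,400:]=im[190:526-1+0:1,170:][:420,:400] if im[190:,170:].shape[1]>=400 and im[190:].shape[0]>=420 else cv2.resize(im[200:520,220:560],(400,420))
cv2.imwrite('pics/m.png',out)
"
```

```text
['IKError', 'find_in', 'hand_in', 'observe', 'read_camera', 'tcp_to_tips', 'tip_of'] 0.017
[[-0.002, 0.964, 0.268, 0.073], [1.0, 0.001, 0.001, -0.0], [0.0, 0.268, -0.964, -0.181], [0.0, 0.0, 0.0, 1.0]] 268.96799974271846
(600, 800, 3)
```

View pics/m.png

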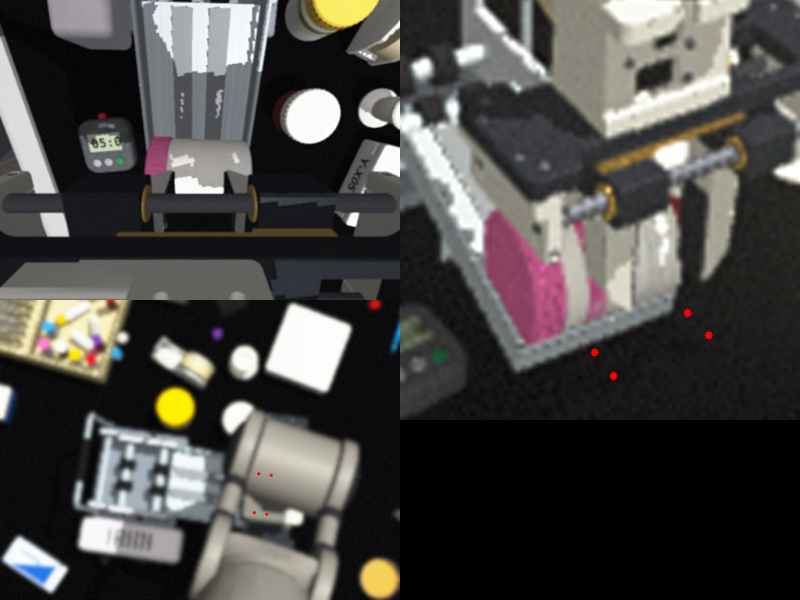

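The combined picture shows the drawn tips (right panel, red) about 12 px below the visible tips, so either the tool or the scene is offset. I'll check with the wrist camera.

```bash
python3 -c "
from w import *
from fit import T,P
q=np.load('q.npy')
from scipy.spatial.transform import Rotation as R
s=state(); r=R.from_euler('xyz',s['tool_rot']).as_matrix()
p=robot.read_camera('wrist'); M=np.eye(4); M[:3,:3]=r; M[:3,3]=s['tool_pos']
p['view']=np.linalg.inv(M@np.array(p['T_tool_cam']))
for n in('gutter','roller_axle','jar_mid','bar_hinge','seat'):
    d=robot.tip_of(p,n); print(n,'pred',np.round(proj(p,T(q,P[n]))),[(np.round(e['at']).tolist(),round(e['p'],2)) for e in d[:2]])
g=np.deg2rad(13)
for y in(-48.5,48.5):
  for x in(-14,-90): print('wall',x,y,np.round(proj(p,T(q,(67+x*np.cos(g)-20*np.sin(g),y,52+x*np.sin(g)+20*np.cos(g))))))
for y in(-.0295,.0295): print('tip',np.round(proj(p,s['tool_pos']+r@[0.0095,y,.017])))
print('jar ends', [np.round(proj(p,T(q,(x,y,z)))) for x,y,z in((-94,-46,82),(-94,46,82),(-61,-46,49),(-61,46,49))])
print(p['cx'],p['cy'],p['fy'])
" | grep -v -e '^scene' -e '^top'
grep -n "__main__" fit.py
```

```text
t 11.7 mill xyz [-0.0888 -0.      0.065 ] rot [ 3.142 -0.     1.434] yawerr 0.0003 F [-0.7 -0.1 -0.4] open 0.039 q [-0.34  0.5   1.7   0.    0.94 -0.2 ]
gutter pred [255. -25.] []
roller_axle pred [255. -21.] []
jar_mid pred [255. 219.] []
bar_hinge pred [ 255. -302.] []
seat pred [ 255. -121.] []
wall -14 -48.5 [340.  -2.]
wall -90 -48.5 [324. 129.]
wall -14 48.5 [171.  -2.]
wall -90 48.5 [187. 129.]
tip [217. 200.]
tip [294. 200.]
jar ends [array([325., 237.]), array([186., 237.]), array([317., 178.]), array([194., 178.])]
254.7733207845121 190.38374396764988 268.96799974271846
19:if __name__=='__main__':
```

Fingertips are about 34 mm higher than the nominal figure (they passed just over the jar, no contact). I'll lift, go back and come down lower, watching the force.

carry_out([
  [[0,0,-0.02],0,0.43],
  [[0,0,-0.02],0,0.43],
  [[-0.02,0,0],0,0.43],
  [[-0.02,0,0],0,0.43],
  [[-0.02,0,0],0,0.43],
  [[-0.02,0,0],0,0.43],
  [[0,0,0.02],0,0.43],
  [[0,0,0.02],0,0.43],
  [[0,0,0.015],0,0.43],
  [[0,0,0.01],0,0.43],
  [[0,0,0.01],0,0.43],
  [[0,0,0.005],0,0.43],
  [[0,0,0],0,0.43],
])

```text
time: 13.62
tool_pos: [0.5064, -0.1787, 0.0249]
tool_rot: [-3.141, -0.0, 1.434]
contact_force: [0.0, -0.2, -0.0]
opening: 0.0393
grip_force: 0.0
```

```bash
python3 -c "
from w import *
from scipy.spatial.transform import Rotation as R
s=state(); r=R.from_euler('xyz',s['tool_rot']).as_matrix()
p=robot.read_camera('scene')
f=5;x0,y0=220,150
im=cv2.resize(p['pixels'][y0:y0+115,x0:x0+150,::-1],None,fx=f,fy=f,interpolation=cv2.INTER_CUBIC)
for y,z,col in((-.0295,.017,(0,0,255)),(.0295,.017,(0,0,255)),(-.0295,-.017,(0,255,0)),(.0295,-.017,(0,255,0)),(-.095,-.049,(255,0,0)),(.095,-.049,(255,0,0)),(-.0295,-.049,(255,255,0)),(.0295,-.049,(255,255,0))):
  for x in (-.0095,.0095) if abs(y)<.05 else (-.0375,.0375):
    u=proj(p,s['tool_pos']+r@np.array([x,y,z])); cv2.circle(im,tuple(int((a-b)*f) for a,b in zip(u,(x0,y0))),3,col,-1)
cv2.imwrite('pics/d.png',im)"
```

```text
t 13.62 mill xyz [-1.687e-01 -1.000e-04  2.490e-02] rot [-3.141 -0.     1.434] yawerr 0.0004 F [ 0.  -0.2 -0. ] open 0.039 q [-0.48  0.57  1.71  0.    0.86 -0.35]
```

View pics/d.png

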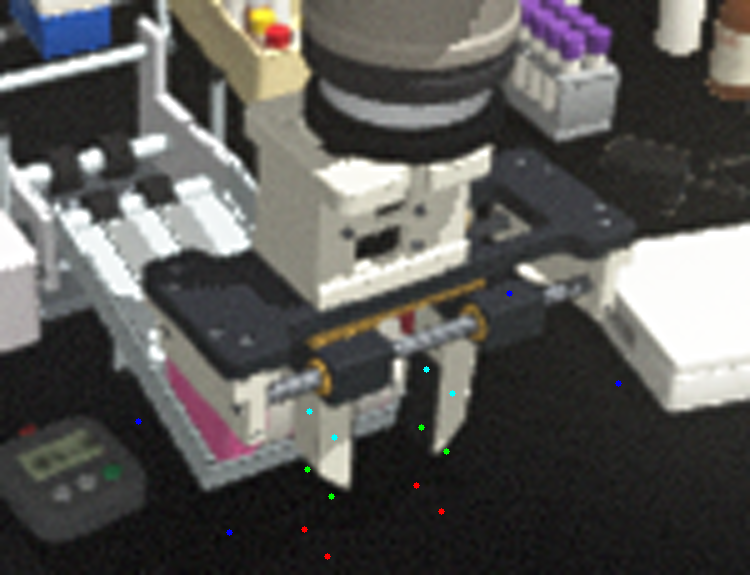

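The visible tips match the green marks (17 mm behind the TCP), so I use that length: tip height = TCP z + 17 mm. I'll push now and check the force.

carry_out([
  [[0.006,0,0.004],0,0.43],
  [[0.006,0,0],0,0.43],
  [[0.006,0,0],0,0.43],
  [[0.005,0,0],0,0.43],
  [[0.005,0,0],0,0.43],
  [[0.004,0,0],0,0.43],
  [[0.005,0,-0.0012],0,0.43],
  [[0.005,0,-0.0012],0,0.43],
  [[0.005,0,-0.0012],0,0.43],
  [[0.005,0,-0.0012],0,0.43],
  [[0.005,0,-0.0012],0,0.43],
  [[0.005,0,-0.0012],0,0.43],
])

```text
time: 15.18
tool_pos: [0.5149, -0.117, 0.0283]
tool_rot: [3.142, -0.0, 1.434]
contact_force: [-0.9, -2.0, 0.7]
opening: 0.0394
grip_force: 0.8
```

```bash
python3 -c "
from w import *
state()
p=robot.read_camera('scene'); save(p,'e1.png')
print([(np.round(e['at']),e['p']) for e in robot.tip_of(p,'jar_mid')])
q=np.load('q.npy'); c,n=np.cos(q[2]),np.sin(q[2])
for x,z in((-.094,.049),(-.066,.0555)): print(proj(p,[q[0]+c*x,q[1]+n*x,z]))"
```

```text
t 15.18 mill xyz [-0.1065 -0.      0.0283] rot [ 3.142 -0.     1.434] yawerr 0.0003 F [-0.9 -2.   0.7] open 0.039 q [-0.37  0.56  1.73  0.    0.85 -0.23]
[(array([266., 214.]), 0.98)]
[277.32825233 220.93890354]
[271.15024337 212.34604267]
```

carry_out([
  [[0.007,0,-0.0016],0,0.43],
  [[0.007,0,-0.0016],0,0.43],
  [[0.007,0,-0.0016],0,0.43],
  [[0.007,0,-0.0016],0,0.43],
  [[0.007,0,-0.0016],0,0.43],
  [[0.007,0,-0.0016],0,0.43],
  [[0.007,0,-0.0016],0,0.43],
  [[0.007,0,-0.0016],0,0.43],
  [[0.007,0,-0.0016],0,0.43],
  [[0.007,0,-0.0016],0,0.43],
  [[0.007,0,-0.0016],0,0.43],
  [[0.007,0,-0.0016],0,0.43],
  [[0.007,0,-0.0016],0,0.43],
  [[0.007,0,-0.0016],0,0.43],
])

```text
time: 17.02
tool_pos: [0.5285, -0.0198, 0.0508]
tool_rot: [3.141, -0.0, 1.434]
contact_force: [1.4, -1.8, 0.8]
opening: 0.0399
grip_force: 1.1
```

```bash
python3 -c "
from w import *
state()
p=robot.read_camera('scene'); save(p,'e2.png')
print([(np.round(e['at']),e['p']) for e in robot.tip_of(p,'jar_mid')])
q=np.load('q.npy'); c,n=np.cos(q[2]),np.sin(q[2])
for x,z in((.03,.077),(.036,.079)): print(proj(p,[q[0]+c*x,q[1]+n*x,z]))"
```

```text
t 17.02 mill xyz [-0.0084 -0.0002  0.0508] rot [ 3.141 -0.     1.434] yawerr 0.0002 F [ 1.4 -1.8  0.8] open 0.04 q [-0.18  0.52  1.71  0.    0.91 -0.05]
[(array([249., 186.]), 0.92), (array([234., 247.]), 0.26)]
[251.82814597 185.73402815]
[250.70454062 183.96802058]
```

carry_out([
  [[0.005,0,-0.0012],0,0.43],
  [[0.005,0,-0.0012],0,0.43],
  [[0.005,0,-0.0012],0,0.43],
  [[0.005,0,-0.0012],0,0.43],
  [[0.005,0,-0.0012],0,0.43],
  [[0.004,0,0],0,0.43],
  [[0.004,0,0],0,0.43],
  [[0.004,0,0],0,0.43],
  [[0.004,0,0],0,0.43],
  [[0.004,0,0],0,0.43],
  [[0.004,0,0],0,0.43],
  [[0,0,0],0,0.43],
  [[0,0,0],0,0.43],
  [[0,0,0],0,0.43],
])

```text
time: 18.88
tool_pos: [0.5349, 0.0282, 0.0566]
tool_rot: [3.142, -0.0, 1.434]
contact_force: [-0.2, -0.1, -0.0]
opening: 0.0395
grip_force: 0.0
```

```bash
python3 -c "
from w import *
state()
p=robot.read_camera('scene'); save(p,'e3.png')
print([(np.round(e['at']),e['p']) for e in robot.tip_of(p,'jar_mid')])
q=np.load('q.npy'); c,n=np.cos(q[2]),np.sin(q[2])
for x,z in((.096,.078),(.085,.083),(.07,.086)): print(proj(p,[q[0]+c*x,q[1]+n*x,z]))"
```

```text
t 18.88 mill xyz [ 0.0401 -0.      0.0566] rot [ 3.142 -0.     1.434] yawerr 0.0001 F [-0.2 -0.1 -0. ] open 0.04 q [-0.09  0.53  1.69  0.    0.93  0.05]
[(array([245., 188.]), 0.72), (array([238., 178.]), 0.64)]
[240.15641089 174.02298958]
[241.96510706 174.17427522]
[244.53430093 175.6747918 ]
```

The force is zero, so the jar seems to have dropped in. I'll back off, rise and pass over the bar with the fingers shut.

carry_out([
  [[-0.01,0,0],0,0.43],
  [[-0.01,0,0],0,0.43],
  [[-0.005,0,-0.03],0,0],
  [[0,0,-0.03],0,0],
  [[0,0,-0.03],0,0],
  [[0,0,-0.03],0,0],
  [[0,0,-0.022],0,0],
  [[-0.03,0,0],0,0],
  [[-0.03,0,0],0,0],
  [[-0.03,0,0],0,0],
  [[-0.03,0,0],0,0],
  [[-0.03,0,0],0,0],
  [[0,0,0],0,0],
])

```text
time: 20.6
tool_pos: [0.5104, -0.1473, 0.1985]
tool_rot: [-3.141, 0.0, 1.43]
contact_force: [0.4, -0.1, 0.2]
opening: 0.0005
grip_force: 0.0
```

```bash
python3 - <<'E'
from w import *
from scipy.optimize import least_squares
state(); q=np.load('q.npy'); c,n=np.cos(q[2]),np.sin(q[2])
W=lambda x,z:[q[0]+c*x,q[1]+n*x,z]
vs=[]
for cam in('scene','top'):
    p=robot.read_camera(cam); save(p,'f_%s.png'%cam)
    for nm,f in(('jar_mid',W(.096,.078)),('bar_mid',W(.165,.172)),):
        d=robot.tip_of(p,nm); print(cam,nm,'exp',np.round(proj(p,f),1),[(np.round(e['at'],1).tolist(),round(e['p'],2)) for e in d[:2]])
        if nm=='bar_mid': vs+=[(p,min((np.array(e['at']) for e in d),key=lambda a:np.linalg.norm(a-proj(p,f))))] if d else []
B=lambda t:W(.150+.088*np.cos(2.874-t),.085+.088*np.sin(2.874-t))
r=least_squares(lambda t:np.concatenate([proj(p,B(t[0]))-a for p,a in vs]),[1.5]); print('theta',r.x,r.fun)
a=cv2.imread('pics/f_scene.png')[100:230,190:320];b=cv2.imread('pics/f_top.png')[150:250,170:320]
out=np.zeros((400,800,3),np.uint8); out[:,:400]=cv2.resize(a,(400,400)); out[:267,400:]=cv2.resize(b,(400,267)); cv2.imwrite('pics/g.png',out)
E
```

```text
t 20.6 mill xyz [-0.1371  0.0002  0.1985] rot [-3.141  0.     1.43 ] yawerr -0.0033 F [ 0.4 -0.1  0.2] open 0.0 q [-0.43  0.36  1.52 -0.    1.27 -0.28]
scene jar_mid exp [240.2 174. ] [([239.0, 174.7], 0.81)]
scene bar_mid exp [227.6 131.9] [([226.1, 134.2], 0.75)]
top jar_mid exp [219.8 188.4] [([219.4, 189.8], 0.85)]
top bar_mid exp [191.7 181.8] [([193.5, 175.0], 0.78)]
theta [1.45269341] [ 1.80213888 -2.07907346 -1.09200385  6.9074448 ]
```

View pics/g.png

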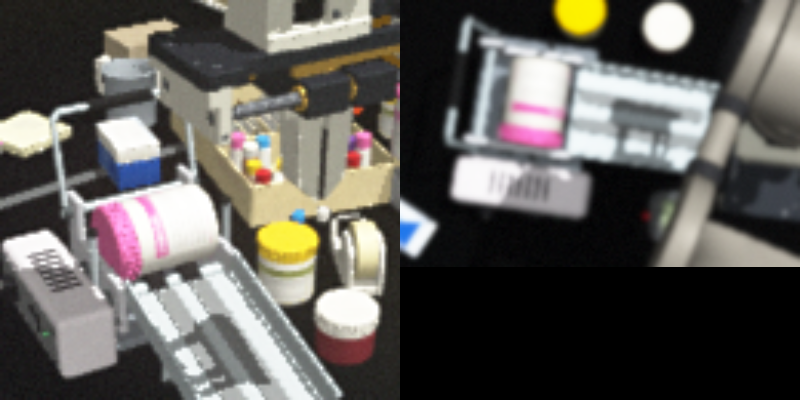

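The jar lies in the cradle (network within 1.5 px of the seat in both views), and the bar is at about 1.46 rad. I'll pass over it and come down behind the cross-bar.

carry_out([
  [[0.03,0,0],0,0],
  [[0.03,0,0],0,0],
  [[0.03,0,0],0,0],
  [[0.03,0,0],0,0],
  [[0.03,0,0],0,0],
  [[0.03,0,0],0,0],
  [[0.03,0,0],0,0],
  [[0.03,0,0],0,0],
  [[0.03,0,0],0,0],
  [[0.03,0,0],0,0],
  [[0.03,0,0],0,0],
  [[0.012,0,0],0,0],
  [[0,0,0],0,0],
  [[0,0,0.02],0,0],
  [[0,0,0.02],0,0],
  [[0,0,0.012],0,0],
  [[0,0,0],0,0],
])

```text
time: 23.02
tool_pos: [0.5573, 0.193, 0.146]
tool_rot: [-3.14, 0.001, 1.433]
contact_force: [0.3, -0.1, 0.5]
opening: 0.0005
grip_force: 0.0
```

```bash
python3 -c "
from w import *
state()"
```

```text
t 23.02 mill xyz [0.2064 0.0003 0.146 ] rot [-3.140e+00  1.000e-03  1.433e+00] yawerr -0.0005 F [ 0.3 -0.1  0.5] open 0.001 q [ 0.2   0.51  1.42 -0.    1.21  0.34]
```

carry_out([
  [[-0.007,0,0],0,0],
  [[-0.007,0,0],0,0],
  [[-0.007,0,0],0,0],
  [[-0.007,0,0],0,0],
  [[-0.007,0,0],0,0],
  [[-0.007,0,0],0,0],
  [[-0.007,0,0],0,0],
  [[-0.007,0,0.001],0,0],
])

```text
time: 24.02
tool_pos: [0.55, 0.1378, 0.1456]
tool_rot: [3.142, -0.0, 1.434]
contact_force: [0.4, 0.3, 0.5]
opening: 0.0003
grip_force: 0.5
```

```bash
python3 -c "
from w import *
state()"
```

```text
t 24.02 mill xyz [0.1507 0.     0.1456] rot [ 3.142 -0.     1.434] yawerr 0.0003 F [0.4 0.3 0.5] open 0.0 q [0.11 0.47 1.5  0.   1.18 0.25]
```

```bash
cat > bar.py <<'E'
from w import *
from scipy.optimize import least_squares
state(); q=np.load('q.npy'); c,n=np.cos(q[2]),np.sin(q[2])
W=lambda x,z:[q[0]+c*x,q[1]+n*x,z]
B=lambda t:W(.150+.088*np.cos(2.874-t),.085+.088*np.sin(2.874-t))
p=robot.read_camera('scene')
print([(np.round(e['at'],1).tolist(),round(e['p'],2)) for e in robot.tip_of(p,'bar_mid')])
for t in np.arange(0,1.61,.2): print(round(t,1),np.round(proj(p,B(t)),1))
E
python3 bar.py
```

```text
t 24.02 mill xyz [0.1507 0.     0.1456] rot [ 3.142 -0.     1.434] yawerr 0.0003 F [0.4 0.3 0.5] open 0.0 q [0.11 0.47 1.5  0.   1.18 0.25]
[([230.8, 137.8], 0.75), ([258.8, 173.6], 0.19)]
0.0 [245.2 168.9]
0.2 [243.9 162.1]
0.4 [242.1 155.4]
0.6 [239.8 149. ]
0.8 [237.2 143.3]
1.0 [234.4 138.5]
1.2 [231.5 134.9]
1.4 [228.6 132.5]
1.6 [226.  131.5]
```

The bar follows (θ ≈ 1.13, as planned), so I continue along its arc.

carry_out([
  [[-0.0075,0,0.0015],0,0],
  [[-0.0075,0,0.002],0,0],
  [[-0.007,0,0.003],0,0],
  [[-0.007,0,0.0035],0,0],
  [[-0.005,0,0.0035],0,0],
  [[-0.005,0,0.0035],0,0],
  [[-0.004,0,0.003],0,0],
  [[-0.004,0,0.003],0,0],
  [[0,0,0],0,0],
])

```text
time: 25.25
tool_pos: [0.5435, 0.0914, 0.1223]
tool_rot: [-3.141, 0.0, 1.434]
contact_force: [-0.9, -0.4, -0.3]
opening: 0.0003
grip_force: 0.0
```

```bash
python3 bar.py
```

```text
t 25.25 mill xyz [1.039e-01 1.000e-04 1.223e-01] rot [-3.141  0.     1.434] yawerr 0.0001 F [-0.9 -0.4 -0.3] open 0.0 q [ 0.03  0.47  1.57 -0.    1.1   0.16]
[([238.6, 151.2], 0.68)]
0.0 [245.2 168.9]
0.2 [243.9 162.1]
0.4 [242.1 155.4]
0.6 [239.8 149. ]
0.8 [237.2 143.3]
1.0 [234.4 138.5]
1.2 [231.5 134.9]
1.4 [228.6 132.5]
1.6 [226.  131.5]
```

carry_out([
  [[0.005,0,0],0,0],
  [[0,0,-0.018],0,0],
  [[0,0,-0.02],0,0],
  [[-0.012,0,0],0,0],
  [[-0.012,0,0],0,0],
  [[0,0,0.01],0,0],
  [[0,0,0.008],0,0],
  [[-0.002,0,0.0045],0,0],
  [[-0.002,0,0.0045],0,0],
  [[-0.002,0,0.0045],0,0],
  [[-0.002,0,0.0045],0,0],
  [[-0.002,0,0.0045],0,0],
  [[-0.002,0,0.004],0,0],
  [[-0.002,0,0.004],0,0],
  [[-0.002,0,0.004],0,0],
  [[-0.002,0,0.002],0,0],
  [[0,0,0],0,0],
])

```text
time: 27.48
tool_pos: [0.5384, 0.055, 0.1059]
tool_rot: [-3.141, -0.0, 1.434]
contact_force: [-0.5, -0.4, 0.0]
opening: 0.0005
grip_force: 0.0
```

```bash
python3 bar.py
```

```text
t 27.48 mill xyz [0.0672 0.0002 0.1059] rot [-3.141 -0.     1.434] yawerr 0.0 F [-0.5 -0.4  0. ] open 0.0 q [-0.04  0.47  1.62  0.    1.05  0.1 ]
[([242.5, 163.4], 0.59)]
0.0 [245.2 168.9]
0.2 [243.9 162.1]
0.4 [242.1 155.4]
0.6 [239.8 149. ]
0.8 [237.2 143.3]
1.0 [234.4 138.5]
1.2 [231.5 134.9]
1.4 [228.6 132.5]
1.6 [226.  131.5]
```

carry_out([
  [[-0.001,0,0.002],0,0],
  [[0,0,0.002],0,0],
  [[0,0,0.002],0,0],
  [[0,0,0.0015],0,0],
  [[0,0,0.0015],0,0],
  [[0,0,0],0,0],
])

```text
time: 28.32
tool_pos: [0.5384, 0.0541, 0.097]
tool_rot: [-3.141, -0.0, 1.434]
contact_force: [-0.5, 0.4, -0.4]
opening: 0.0006
grip_force: 0.0
```

carry_out([
  [[0,0,0.001],0,0],
  [[0,0,0.001],0,0],
  [[0,0,0.001],0,0],
  [[0,0,0],0,0],
])

```text
time: 28.82
tool_pos: [0.5384, 0.0541, 0.094]
tool_rot: [-3.142, -0.0, 1.434]
contact_force: [-0.1, 0.4, 0.2]
opening: 0.0004
grip_force: 0.0
```

```bash
python3 bar.py|head -2
```

```text
t 28.82 mill xyz [0.0662 0.     0.094 ] rot [-3.142 -0.     1.434] yawerr 0.0002 F [-0.1  0.4  0.2] open 0.0 q [-0.04  0.48  1.63  0.    1.02  0.1 ]
[([243.0, 167.5], 0.67), ([281.7, 310.8], 0.65)]
```

carry_out([
  [[0,0,0.001],0,0],
  [[0,0,0.001],0,0],
  [[0,0,0.001],0,0],
  [[0,0,0],0,0],
])

```text
time: 29.42
tool_pos: [0.5386, 0.054, 0.0918]
tool_rot: [3.141, 0.0, 1.434]
contact_force: [-1.1, -0.8, 5.7]
opening: 0.0007
grip_force: 3.1
```

carry_out([
  [[0,0,0.001],0,0],
  [[0,0,0.001],0,0],
  [[0,0,0],0,0],
])

```text
time: 29.8
tool_pos: [0.5388, 0.054, 0.0914]
tool_rot: [3.14, 0.0, 1.434]
contact_force: [-6.2, -1.1, 17.8]
opening: 0.0007
grip_force: 8.8
```

```bash
python3 bar.py|head -2
```

```text
t 29.8 mill xyz [ 0.0661 -0.0004  0.0914] rot [3.14  0.    1.434] yawerr 0.0004 F [-6.2 -1.1 17.8] open 0.001 q [-0.04  0.49  1.64 -0.    1.02  0.1 ]
[([243.2, 170.6], 0.67)]
```

Hard stop at 18 N, with the bar reading θ ≈ 0, so it is on its pins. I'll lift away and verify.

carry_out([
  [[0,0,-0.002],0,0],
  [[0,0,-0.005],0,0],
  [[0,0,-0.02],0,0],
  [[0,0,-0.04],0,0],
  [[0,0,-0.04],0,0],
  [[-0.04,0,0],0,0],
  [[-0.04,0,0],0,0],
  [[-0.04,0,0],0,0],
  [[-0.04,0,0],0,0],
  [[-0.04,0,0],0,0],
  [[0,0,0],0,0],
])

```text
time: 31.28
tool_pos: [0.5108, -0.1464, 0.1959]
tool_rot: [-3.141, 0.0, 1.43]
contact_force: [-0.8, 0.2, 0.0]
opening: 0.0004
grip_force: 0.0
```

```bash
python3 bar.py|head -3; python3 -c "
from w import *
q=np.load('q.npy'); c,n=np.cos(q[2]),np.sin(q[2])
for cam in('top','scene'):
    p=robot.read_camera(cam)
    for nm,x,z in(('jar_mid',.096,.078),('bar_mid',.066,.108)): print(cam,nm,proj(p,[q[0]+c*x,q[1]+n*x,z]).round(1),[(np.round(e['at'],1).tolist(),round(e['p'],2)) for e in robot.tip_of(p,nm)[:2]])"
```

```text
t 31.27 mill xyz [-0.1362 -0.      0.1959] rot [-3.141  0.     1.43 ] yawerr -0.0034 F [-0.8  0.2  0. ] open 0.0 q [-0.42  0.36  1.52 -0.    1.26 -0.28]
[]
0.0 [245.2 168.9]
top jar_mid [219.8 188.4] [([220.6, 186.7], 0.87)]
top bar_mid [229.4 188.7] [([232.2, 185.5], 0.82)]
scene jar_mid [240.2 174. ] [([237.2, 173.7], 0.97)]
scene bar_mid [245.1 168.8] [([245.6, 166.4], 0.71)]
```

```bash
python3 -c "
from w import *
for i in range(4):
    p=robot.read_camera('scene'); print([(np.round(e['at'],1).tolist(),round(e['p'],2)) for e in robot.tip_of(p,'bar_mid')[:2]])
g=p['pixels'][150:185,225:262].astype(int).mean(2).astype(int)
for r in range(0,35): print(150+r,' '.join('%3d'%v for v in g[r,::2]))
"
```

```text
[([246.2, 168.6], 0.69), ([255.4, 216.5], 0.23)]
[([247.1, 170.2], 0.73)]
[([243.4, 169.6], 0.65)]
[([245.4, 171.2], 0.45)]
150  73 149 228 222 219 218 214 212 211 116  68  37  33  32 107 115 113 115 115
151  76 142 220 220 210 206 223 170 114  40  31  34  26  32  71 115 109 116 105
152  66 110 210 229 165 135 125  93  97  26  35  35  33  33  36 106 110 112 105
153  65  77 144 136 105  99 102 101  94  36  35  62 115  28  32  73 110 115 110
154  69  62  86  99  96  98  98  97  88  34  33 116 250  66  27  42 111 110 112
155  68  64  98  97  95  96  94  96  95  36  30  80 237 198  34  34 104 115 115
156  72  64  99  96  92  92  94  95  93  33  35  73 156 246  74  32  72 113 115
157  50  70  89  92  93  90  86  93  91  32  28  77 118 224 130  33  41 108 118
158  40  69  93  93  93  89  90  91  79  27  43 115 119 182 152  86  50  69 114
159  30  63  92  84  89  85  85  70  61  95 156 254 158 187 160 173 155  62 112
160  33  38  87  81  87  52  56  97 156 253 254 238 230 250 251 133 159 165 148
161  33  31  75  48  58 103 172 254 252 236 239 247 249 253 254 189  86 132 188
162  27  31  70 
[... 1123 characters left out ...]
 145 192 194 206 194 229 252 245 246 244 244 236 239 233 154
177 104 111 150 214 200 209 224 251 237 233 249 245 242 242 237 230 232 224 243
178 105 105 207 214 209 236 248 249 223 221 245 239 236 235 230 223 225 208 214
179 104 103 200 204 215 229 247 245 213 217 242 231 227 229 224 220 211 184 145
180 107 107 193 197 164 217 244 240 198 200 231 224 220 221 208 191 174 159 125
181 106 104 179 198 187 216 237 236 192 196 225 221 209 193 176 166 154 141 122
182 105 107 158 200 167 190 232 225 176 171 207 194 177 167 153 144 131 122 125
183 105 103 143 185 177 195 222 211 165 179 184 167 157 150 141 127 118 125 123
184 104 100 136 175 193 168 201 193 179 174 161 152 145 132 121 117 117 129 122
```

The dark grip is centred at about [245,170], which matches θ = 0. The jar is in the cradle and the tool is clear.

```bash
python3 -c "
from cell import robot
print(robot.hand_in())"
```

```text
the job is handed in; nothing more can be done
None
```

The jar is in the cradle and the retaining bar is down on its rest pins, both confirmed in the camera images, and the job was handed in at about 32 s of the 59 s allowed; the verdict was not shown.

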